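Wind the timer, seat a bayonet lamp in a sprung tester and hold it

TASK

Wind the red timer key on the grey lamp tester clockwise to its stop, in as many partial turns as it takes, then take the lamp with the blue band from the wooden rack, lower it upright with its side pins in the socket's notches at the white marks, push it down against the spring and twist it a quarter turn clockwise as far as it goes (pins by the green marks). The socket springs back if let go, so finish while still holding the lamp, pushed in and fully turned; leave the orange-banded lamp in its hole and everything else where it stands.

Things in the scene. Friction and masses are not known exactly. Their poses are not given: they have to be found in the camera images.
- lamp_blue_mid (a point): LED lamp, blue band under its dome and blue flange, 102 mm tall, 0.1 kg. Point: on its axis, mid-body, 62 mm above its lowest edge; z up. White body 46 mm high: x 50 mm (ribbed ends), y 40 mm between two smooth flats: grip these. Same either way round. Starts upright in either hole of the rack, flange (52 mm wide, 24 to 28 mm below this point) on the rack's top; lift 35 mm to clear.
- lamp_blue_pins (a point): The lamp's bayonet foot: this point is on its axis at the pins, 17 mm above the lowest edge. Two round brass pins, diameter 7 mm, along lamp +x and -x (as the long side of the body), 42 mm over the tips. Steel collar, diameter 26 mm, from 10 mm below this point up to the flange; below it a brass blade 16 (x) by 6 (y) by 7 mm.
- lamp_orange_mid (a point): Orange-banded lamp of the same shape and sizes; point on its axis 62 mm above its lowest edge. To be left in its hole.
- socket (a point): Lamp tester: fixed grey housing 124x192x50 mm with 6 mm dark steel lip plate. Point: centre of the bore at the plate's top; z up. Bore 30 mm wide, two open notches 11 mm wide along this frame's +x and -x reaching 24 mm from the centre, white marks outside them; green marks 84 degrees clockwise of these. The driver inside has a slot 10 mm wide along x for the lamp's blade.
- seat (a point): Where the lamp's mid-body point (lamp_blue_mid) belongs when pushed in: on the bore's axis, 33.5 mm above the top of the lip plate. The lamp meets the sprung driver 12 mm higher (2 N, rising to 5 N here); the pins are free to turn under the lip from 2 mm above this point; the stop is 2 mm below it.
- key_mid (a point): Centre of the wing of the red winding key on the tester, 82 mm above the table, 95 mm from the socket's axis along the tester's +y. The wing is 36 (x) by 9 (y: grip this) by 26 mm high, the same either way round; this frame turns with the key. The tester's top is 32 mm below this point.
- timer_key (a joint): how far the key is wound clockwise seen from above (negative about z), rad; starts at 0 to 0.4, stop at 2.6, so it takes two or more grasps; resists with about 0.1 N m; stays where it is left
- socket_push (a joint): how far the driver in the socket is pushed down, m: 0 at rest, 0.010 pins just below the lip, 0.014 at the stop; spring-loaded to 0
- socket_turn (a joint): how far the driver in the socket is turned clockwise, rad: 0 at rest, 1.3 at the stop (the lamp itself has then turned about 1.5, clockwise = negative about z: about 0.2 of play comes first). Turns only with the lamp's pins below the lip; resists with up to about 0.2 N m and springs back by 0.4 or more when let go
- rack: fixed wooden lamp rack, 80 (x) x 200 (y) x 38 high, origin under its centre; two through holes of diameter 46, 55 to either side of the centre along its y
- ink: dark blue square ink bottle, black cap, 38x38x52 mm; origin at the middle of its underside; a bystander to leave alone
- pot: small clear pigment pot with white lid, 40x40x41 mm; origin at the middle of its underside; a bystander to leave alone
- tube: teal paint tube, lying, 48x154x36 mm; origin at the middle of its underside; a bystander to leave alone
- eraser: white eraser in a blue sleeve, 22x52x12 mm; origin at the middle of its underside; a bystander to leave alone
- tape: roll of masking tape lying flat, 104x102x25 mm; origin at the middle of its underside; a bystander to leave alone
Things that resemble listed ones, but are neither listed nor needed, are in the scene too. Leave any pink or purple look-alike of the part that bears lamp_blue_mid alone.

How it is judged:
By the outcome, as a careful person would: the job done as asked, in the order asked, and still so for the second after the job is handed in, while the arm keeps its last pose, push and grip.
It also fails if it takes over 70 s, if anything falls off the work surface, if the arm or the gripper's body presses on something with over 40 N, if the wrist force passes 120 N, or if a joint passes its speed limit or range.

ROBOT

A 7-joint arm with a two-finger parallel gripper is mounted at the origin on a cart in front of the work surface, level with it; the furniture and walls round the work are solid. World frame = base frame: x ahead of the robot, y to its left, z up, the work surface at z = 0. Lengths are in m, angles in rad, forces in N, time in s.
With the tool pointing down it reaches from about 0.425 to 0.925 m from the base axis. Payload 6.8 kg.
Tool frame: the origin (TCP) lies at the very end of the fingers, on their centre line; the grasp point (between the pads) lies 19 mm behind it; z points along the fingers, y is the line along which they close (so a half turn about z gives the same grasp; the last joint's range is limited). The gripper opens to 85 mm and grips with 20 to 120 N. Pads are 22 mm wide; open, the fingers measure 114 mm over their backs; the gripper's body (76 mm by 85 mm) begins 54 mm behind the grasp point. The pads swing forward as they close: fully open they stand 13 mm farther back than shut.
Start: joints at [1.198, 0.477, 0.022, 1.555, -0.011, 1.109, -0.083], TCP at [0.177, -0.651, 0.231] pointing down, gripper open.
Joint ranges: [-2.96, 2.96], [-0.34, 2.1], [-1.41, 1.46], [0.24, 2.44], [-1.37, 4.51], [0.17, 1.92], [-2.96, 2.96]. Speed limits (rad/s): [2.39, 2.39, 3.14, 3.14, 3.14, 3.14, 3.14].

INTERFACE

Orientations are given as a rotation vector (axis times angle).
In Python, from bench import get_obs, viewer, r gives the robot as it stands. The module is installed in compiled form; this text tells all that it offers.
- The arm moves only by the tool play_rows, never from a script. Its argument "commands" is a list that holds one entry, the list of rows, each a list of 5 numbers: the gripper's target within -1 to 1 (shut at 1, half-way at 0, fully open at -1), then the shift along the tool's x, y, z scaled (see below), then the turn about the tool's z scaled (see below). A call has 1 to 12 rows; each row is the pose to reach, as a shift and turn from the pose commanded when the call began, along the tool's axes at that moment; what a row does not reach only later rows make up. The controller multiplies each number of a shift by 0.2 m and each number of a turn by pi/2 rad. A row lasts 1/12 s, in which the tool goes at most 41.7 mm and 7.16 degrees, less where a joint would pass 70% of its speed; a pose out of reach is approached as far as the arm can. A call with a number of a shift or a turn outside -1 to 1 is refused whole. A call with a gripper value outside its range is refused whole. The fingers move at their own pace and stop on an object; "grip_force" is the grip in N (left out, the last holds). Time passes only in rows, so rows that repeat a pose let the fingers close. It gives the time, the measured TCP pose, the force, the opening and the grip force at its end, in the units of the state.
- get_obs(): the state, without advancing time (a new reading comes with each control period).
- viewer.grab_frame(name): name is "scene" or "top" or "wrist"; returns a dict with "pixels" (420x560x3 uint8, red, green, blue), "fovy" (degrees; the focal length in pixels is half the picture's height over the tangent of half this angle, whatever the lens; pixels are square), "cx", "cy" (the principal point, pixels), "world_to_cam" (4x4, takes a point from world to camera coordinates); the wrist camera has in their place "hand_eye" (4x4, takes a point from camera to tool coordinates, whose origin is the TCP and whose axes are the flange's). Camera axes: x right, y up, looking along -z (the intrinsics and any distortion apply to the point x, -y, -z); pixel columns grow to the right and rows downward; lengths in m; the calibration is good to about 2 mm. A picture is of the moment at which its call begins: read the wrist's pose just before it. There is no depth.
- r.hand_in(): hands the job in; it is judged then, once.
Trained networks look in a picture, given as the dict that the camera call returned (one of the last four; its "shot" number tells which), for a name from the list of things; names that differ only in an ending like _2 or _b are one class to them, and where a whole thing is asked for, a point or a joint stands for the part that bears it (a point fixed in the world has none). Each returns a list of dicts, best first, with "score" (0 to 1); they miss things now and then, are a little off and sometimes report something else, mostly with a low value. They report only what shows in the picture. A call takes as long as a camera call. They do not tell look-alikes from the thing itself.
- viewer.trace(picture, thing): "pixels" (420x560 bool, what is visible of it) and "rect" ([left, top, right, bottom] in pixels, round what is visible of it).
The state is a dict: "clock": time; "joints": joint angles; "qvel": joint speeds; "tau": joint torques, N m; "tcp_pos": TCP position; "orientation": TCP orientation; "contact_force": force on the tool from outside, world axes, zero at the start; "moment": the same for the moment, N m; "grip_width": finger opening in m; "gripper_force": force on a finger pad.
Only numpy, scipy, OpenCV 4.12 (cv2) and the standard library are available. Lean on these libraries where they do the work, as an engineer would, in place of code of your own. Each camera call takes 0.05 s, during which the arm holds its last target. There are 200 camera calls.

## Working session

There is one attempt and no reset: what is moved stays moved. The work goes in short steps, Python scripts to look and compute and a tool call to move; the robot and the scene stay as the last step left them, time stands still between calls to the robot, and variables do not carry over. Pictures are saved under pics/ and viewed, at most 10 in all, crops included, and the job is handed in when it is done.

Besides the shell and the picture viewer there is one more tool, called after ">>>" as a command line: name --argument value ..., lists and objects as JSON in quotes. play_rows: Moves the arm, as the interface text tells. Shifts and turns lie within -1 to 1; 1 stands for 0.2 m of shift or pi/2 rad of turn. Its arguments: {"type":"object","properties":{"commands":{"type":"array","items":{"type":"array","items":{"type":"array","items":{"type":"number","minimum":-1,"maximum":1}}}},"grip_force":{"type":"number"}},"required":["commands"]}

```bash
mkdir -p pics; cat > h.py <<'E'
import numpy as np, cv2
from scipy.spatial.transform import Rotation as R
from bench import get_obs, viewer, r
def save(f,n): cv2.imwrite('pics/'+n+'.png', f["pixels"][:,:,::-1])
def cam(f,o=None):
    """returns Rcw (cam->world), origin, focal"""
    fl=210/np.tan(np.radians(f["fovy"])/2)
    if "world_to_cam" in f: M=np.linalg.inv(np.array(f["world_to_cam"]))
    else:
        T=np.eye(4);T[:3,:3]=R.from_rotvec(o["orientation"]).as_matrix();T[:3,3]=o["tcp_pos"]
        M=T@np.array(f["hand_eye"])
    return M,fl
def ray(f,u,v,z,o=None):
    M,fl=cam(f,o); d=M[:3,:3]@np.array([(u-f["cx"])/fl,-(v-f["cy"])/fl,-1.])
    return M[:3,3]+d*(z-M[2,3])/d[2]
def proj(f,p,o=None):
    M,fl=cam(f,o); q=M[:3,:3].T@(np.array(p)-M[:3,3])
    return f["cx"]+fl*q[0]/-q[2], f["cy"]-fl*q[1]/-q[2]
E
python3 - <<'E'
from h import *
o=get_obs(); print({k:np.round(v,3) for k,v in o.items()})
fs={n:viewer.grab_frame(n) for n in("scene","top")}
for n,f in fs.items():
    save(f,n); print(n,[k for k in f], np.round(cam(f)[0],3).tolist(),f["fovy"])
    for t in("lamp_blue_mid","lamp_orange_mid","socket","key_mid","rack","socket_push","ink","pot","tube","eraser","tape"):
        try: print(t,[(np.round(d["score"],2),np.round(d["rect"]).tolist()) for d in viewer.trace(f,t)][:4])
        except Exception as e: print(t,e)
a=np.vstack([f["pixels"] for f in fs.values()])
E
```

```text
{'clock': np.float64(0.0), 'joints': array([ 1.198,  0.478,  0.022,  1.556, -0.012,  1.109, -0.083]), 'qvel': array([ 0.001, -0.   , -0.001,  0.001,  0.   , -0.   , -0.   ]), 'tau': array([ 1.0000e-03, -5.9644e+01,  1.6090e+00, -2.8120e+01,  1.3000e-02,
        9.0000e-03,  0.0000e+00]), 'tcp_pos': array([ 0.176, -0.651,  0.23 ]), 'orientation': array([-3.112e+00, -4.140e-01,  1.000e-03]), 'contact_force': array([-0.276, -0.679, -0.637]), 'moment': array([ 0.027,  0.026, -0.006]), 'gripper_force': np.float64(0.0), 'grip_width': np.float64(0.085)}
scene ['pixels', 'fovy', 'cx', 'cy', 'world_to_cam', 'shot'] [[0.533, -0.46, 0.71, 1.396], [0.846, 0.287, -0.45, -0.526], [0.003, 0.841, 0.542, 0.768], [0.0, 0.0, 0.0, 1.0]] 48.103141131313315
lamp_blue_mid [(np.float64(0.66), [257.0, 218.0, 279.0, 251.0]), (np.float64(0.64), [181.0, 214.0, 205.0, 243.0]), (np.float64(0.56), [216.0, 193.0, 236.0, 224.0])]
lamp_orange_mid [(np.float64(0.64), [134.0, 218.0, 159.0, 250.0]), (np.float64(0.34), [130.0, 227.0, 213.0, 266.0])]
socket [(np.float64(0.7), [262.0, 263.0, 272.0, 281.0]), (np.float64(0.6
[... 834 characters left out ...]
314.0, 187.0])]
lamp_orange_mid [(np.float64(0.77), [377.0, 247.0, 397.0, 265.0])]
socket [(np.float64(0.67), [208.0, 216.0, 282.0, 274.0])]
key_mid []
rack [(np.float64(0.95), [330.0, 226.0, 400.0, 267.0])]
socket_push [(np.float64(0.46), [252.0, 238.0, 260.0, 246.0])]
ink [(np.float64(0.65), [160.0, 215.0, 175.0, 230.0]), (np.float64(0.62), [332.0, 228.0, 401.0, 270.0])]
pot [(np.float64(0.52), [275.0, 160.0, 285.0, 176.0])]
tube [(np.float64(0.56), [138.0, 247.0, 185.0, 275.0])]
eraser [(np.float64(0.68), [299.0, 169.0, 315.0, 184.0]), (np.float64(0.35), [252.0, 239.0, 260.0, 246.0])]
tape [(np.float64(0.71), [375.0, 141.0, 411.0, 176.0]), (np.float64(0.26), [208.0, 217.0, 282.0, 272.0])]
```

```bash
python3 - <<'E'
import cv2
a=cv2.imread('pics/scene.png')[150:360,110:390]; b=cv2.imread('pics/top.png')[130:290,130:420]
cv2.imwrite('pics/a.png',cv2.resize(a,(780,585),interpolation=cv2.INTER_CUBIC))
cv2.imwrite('pics/b.png',cv2.resize(b,(790,436),interpolation=cv2.INTER_CUBIC))
E
```

```text
(no output)
```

View pics/a.png

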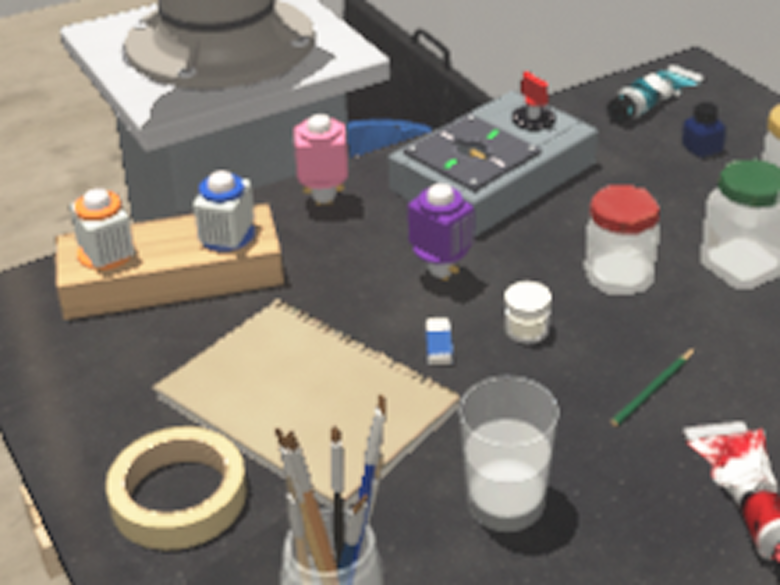

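View pics/b.png

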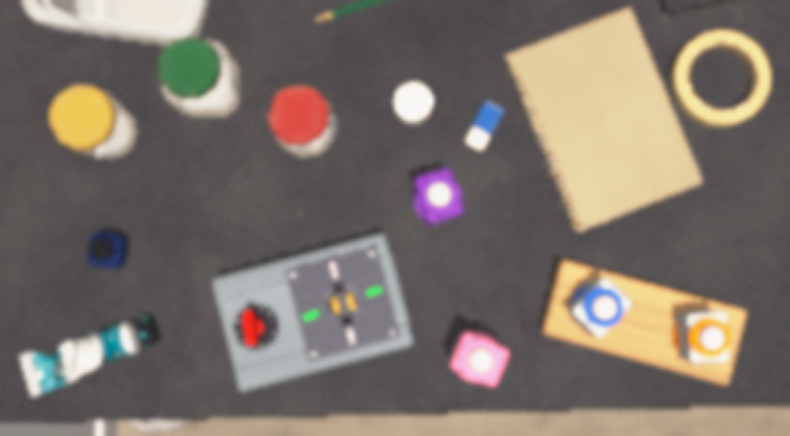

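Scene crop: the rack holds the orange lamp (crop 100,225) and the blue lamp (222,210). Candidates for the blue lamp in the top picture are the blue-banded lamp (351,243), orange (387,256), pink (306,262) and purple (291,201). I choose the one with the blue band in the rack at (351,243). The key is at (223,250) and the bore at (256,241).

```bash
python3 - <<'E'
from h import *
f=viewer.grab_frame("top"); s=viewer.grab_frame("scene")
P=lambda x,y,z:np.round(ray(f,130+x/2.724,130+y/2.724,z),4)
print("sock",P(342,303,.055),"key",P(254,326,.09),"lampdome",P(603,307,.12),"or",P(711,338,.12))
print("white marks",P(334,270,.055),P(350,336,.055),"green",P(311,316,.055),P(374,291,.055))
print("tester corners",[P(*c,.05) for c in((213,280),(386,234),(413,343),(241,390))])
print("rack",[P(*c,.038) for c in((562,260),(747,311),(730,384),(544,332))])
S=lambda x,y,z:np.round(ray(s,110+x/2.786,150+y/2.786,z),4)
for z in(.05,.056):print("scene sock",S(476,153,z))
print(S(533,88,.082),S(222,183,.12))
E
```

```text
sock [0.4435 0.0885 0.055 ] key [0.4223 0.176  0.09  ] lampdome [ 0.4329 -0.1733  0.12  ] or [ 0.4    -0.2778  0.12  ]
white marks [0.4784 0.0963 0.055 ] [0.4088 0.0808 0.055 ] green [0.4307 0.1214 0.055 ] [0.4552 0.0546 0.055 ]
tester corners [array([0.4712, 0.2251, 0.05  ]), array([0.5153, 0.0407, 0.05  ]), array([0.3998, 0.015 , 0.05  ]), array([0.3552, 0.1968, 0.05  ])]
rack [array([ 0.4835, -0.1462,  0.038 ]), array([ 0.4244, -0.3401,  0.038 ]), array([ 0.3482, -0.3181,  0.038 ]), array([ 0.4075, -0.1243,  0.038 ])]
scene sock [0.4542 0.0903 0.05  ]
scene sock [0.4621 0.0851 0.056 ]
[0.4208 0.1829 0.082 ] [ 0.4685 -0.1876  0.12  ]
```

```bash
cat >> h.py <<'E'
def plan(ts,o=None):
    """ts: list of (x,y,z,toolx yaw deg); prints scaled shift/turn for successive calls"""
    o=o or get_obs(); m=R.from_rotvec(o["orientation"]).as_matrix(); p=np.array(o["tcp_pos"]); yaw=np.degrees(np.arctan2(m[1,0],m[0,0]))
    print("now",np.round(p,4),"yaw",round(yaw,1),"tilt",np.round(m[:,2],3),"j7",np.round(o["joints"][6],2),"t",round(float(o["clock"]),2),"F",np.round(o["contact_force"],1),"w",round(float(o["grip_width"]),4))
    for t in ts:
        c,s=np.cos(np.radians(yaw)),np.sin(np.radians(yaw)); d=np.array(t[:3])-p
        dy=(t[3]-yaw+180)%360-180
        print(np.round([(c*d[0]+s*d[1])/.2,(s*d[0]-c*d[1])/.2,-d[2]/.2,-dy/90],3).tolist())
        p=np.array(t[:3]);yaw=t[3]
E
python3 - <<'E'
from h import *
plan([(.32,-.5,.26,50),(.42,-.33,.26,80),(.44,-.17,.26,105)])
E
```

```text
now [ 0.1767 -0.6515  0.2313] yaw 15.2 tilt [ 0. -0. -1.] j7 -0.08 t 1.3 F [-0.3 -0.2  0.6] w 0.0856
[0.89, -0.544, -0.143, -0.387]
[0.973, -0.163, -0.0, -0.333]
[0.805, -0.04, -0.0, -0.278]
```

>>> play_rows --commands '[[[-1, 0.89, -0.54, -0.15, -0.38], [-1, 0.89, -0.54, -0.15, -0.38], [-1, 0.89, -0.54, -0.15, -0.38], [-1, 0.89, -0.54, -0.15, -0.38], [-1, 0.89, -0.54, -0.15, -0.38], [-1, 0.89, -0.54, -0.15, -0.38]]]'

```text
clock: 1.8
tcp_pos: [0.3285, -0.494, 0.2631]
orientation: [2.842, 1.335, 0.009]
contact_force: [1.6, -0.5, -0.1]
grip_width: 0.0853
gripper_force: 0.0
```

>>> play_rows --commands '[[[-1, 0.97, -0.16, 0, -0.33], [-1, 0.97, -0.16, 0, -0.33], [-1, 0.97, -0.16, 0, -0.33], [-1, 0.97, -0.16, 0, -0.33], [-1, 0.97, -0.16, 0, -0.33], [-1, 0.97, -0.16, 0, -0.33]]]'

```text
clock: 2.3
tcp_pos: [0.4266, -0.3258, 0.2619]
orientation: [2.412, 2.013, 0.005]
contact_force: [0.2, -0.6, -0.5]
grip_width: 0.0857
gripper_force: 0.0
```

>>> play_rows --commands '[[[-1, 0.8, -0.04, 0, -0.28], [-1, 0.8, -0.04, 0, -0.28], [-1, 0.8, -0.04, 0, -0.28], [-1, 0.8, -0.04, 0, -0.28], [-1, 0.8, -0.04, 0, -0.28], [-1, 0.8, -0.04, 0, -0.28], [-1, 0.8, -0.04, 0, -0.28]]]'

```text
clock: 2.88
tcp_pos: [0.4446, -0.1751, 0.2614]
orientation: [1.93, 2.478, -0.001]
contact_force: [0.3, -0.6, 0.2]
grip_width: 0.0854
gripper_force: 0.0
```

```bash
python3 - <<'E'
from h import *
plan([(.44,0,.25,150),(.43,.15,.25,193)])
o=get_obs();f=viewer.grab_frame("wrist");save(f,"w1");print(np.round(f["hand_eye"],3).tolist(),f["fovy"],o["joints"])
for t in("lamp_blue_mid","lamp_orange_mid","rack"): print(t,[(np.round(d["score"],2),np.round(d["rect"]).tolist()) for d in viewer.trace(f,t)][:4])
E
```

```text
now [ 0.4446 -0.1751  0.2614] yaw 104.2 tilt [ 0.    -0.001 -1.   ] j7 0.4 t 2.88 F [ 0.3 -0.6  0.2] w 0.0854
[0.855, 0.192, 0.057, -0.509]
[0.418, 0.625, -0.0, -0.478]
[[-0.0, 0.966, 0.259, 0.064], [1.0, 0.0, 0.001, 0.0], [0.001, 0.259, -0.966, -0.143], [0.0, 0.0, 0.0, 1.0]] 62.90684465890465 [ 0.71809876  0.15759448 -0.52113085  1.94698184  0.09052672  1.05908471
  0.40496195]
lamp_blue_mid [(np.float64(0.87), [211.0, 0.0, 275.0, 80.0]), (np.float64(0.78), [400.0, 16.0, 476.0, 83.0]), (np.float64(0.66), [235.0, 157.0, 296.0, 224.0])]
lamp_orange_mid [(np.float64(0.85), [186.0, 244.0, 242.0, 306.0]), (np.float64(0.2), [238.0, 158.0, 296.0, 221.0])]
rack [(np.float64(0.97), [174.0, 125.0, 320.0, 306.0])]
```

View pics/w1.png

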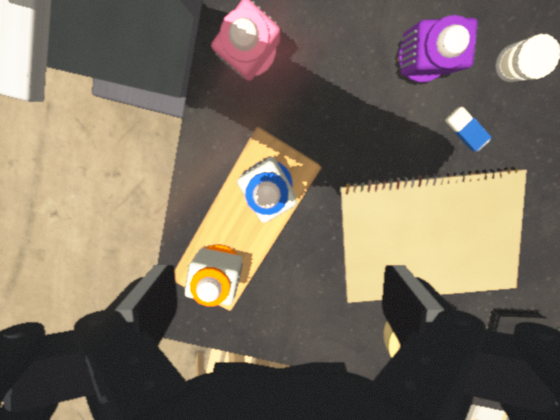

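Wrist view: blue-banded lamp in the rack at (268,192), orange at (211,285), pink (245,40) and purple (440,48) outside the rack. The choice is confirmed. Next I measure it and go to the key.

```bash
python3 - <<'E'
from h import *
o=get_obs();f=viewer.grab_frame("wrist")
print("blue",ray(f,268,194,.1,o)[:2],"orange",ray(f,211,287,.1,o)[:2], "scene/top check")
print("rack corners",[np.round(ray(f,*c,.038,o)[:2],3) for c in((257,128),(320,166),(231,310))])
# dark-free body edges at top of white body
im=f["pixels"][140:240,220:320]; cv2.imwrite('pics/crop1.png',cv2.resize(im,(600,600),interpolation=cv2.INTER_CUBIC)[:,:,::-1])
E
```

```text
blue [ 0.43427267 -0.17698787] orange [ 0.40218905 -0.28003655] scene/top check
rack corners [array([ 0.408, -0.125]), array([ 0.482, -0.147]), array([ 0.426, -0.338])]
```

>>> play_rows --commands '[[[-1, 0.86, 0.19, 0.05, -0.51], [-1, 0.86, 0.19, 0.05, -0.51], [-1, 0.86, 0.19, 0.05, -0.51], [-1, 0.86, 0.19, 0.05, -0.51], [-1, 0.86, 0.19, 0.05, -0.51], [-1, 0.86, 0.19, 0.05, -0.51], [-1, 0.86, 0.19, 0.05, -0.51], [-1, 0.86, 0.19, 0.05, -0.51]]]'

```text
clock: 3.8
tcp_pos: [0.4392, 0.0018, 0.2513]
orientation: [-0.807, -3.036, -0.0]
contact_force: [0.7, 0.2, -0.3]
grip_width: 0.0852
gripper_force: 0.0
```

>>> play_rows --commands '[[[-1, 0.42, 0.45, 0.0, -0.48], [-1, 0.42, 0.45, 0.0, -0.48], [-1, 0.42, 0.45, 0.0, -0.48], [-1, 0.42, 0.45, 0.0, -0.48], [-1, 0.42, 0.45, 0.0, -0.48], [-1, 0.42, 0.45, 0.0, -0.48], [-1, 0.42, 0.45, 0.0, -0.48], [-1, 0.42, 0.45, 0.0, -0.48]]]'

```text
clock: 4.47
tcp_pos: [0.4113, 0.1214, 0.2513]
orientation: [0.356, -3.121, -0.0]
contact_force: [-0.3, 0.4, -0.2]
grip_width: 0.0856
gripper_force: 0.0
```

```bash
python3 - <<'E'
from h import *
plan([])
o=get_obs();f=viewer.grab_frame("wrist");save(f,"w2");print(o["joints"])
for t in("key_mid","socket","timer_key"): print(t,[(np.round(d["score"],2),np.round(d["rect"]).tolist()) for d in viewer.trace(f,t)][:4])
E
```

```text
now [0.4113 0.1214 0.2513] yaw -167.0 tilt [-0.  0. -1.] j7 1.26 t 4.47 F [-0.3  0.4 -0.2] w 0.0856
[ 0.45349167  0.127318   -0.93194365  2.03794299  0.11892863  1.03062991
  1.26204883]
key_mid [(np.float64(0.63), [330.0, 199.0, 347.0, 242.0]), (np.float64(0.24), [180.0, 146.0, 370.0, 266.0])]
socket [(np.float64(0.59), [179.0, 145.0, 371.0, 266.0]), (np.float64(0.28), [0.0, 121.0, 14.0, 167.0])]
timer_key [(np.float64(0.97), [327.0, 198.0, 347.0, 241.0])]
```

View pics/w2.png

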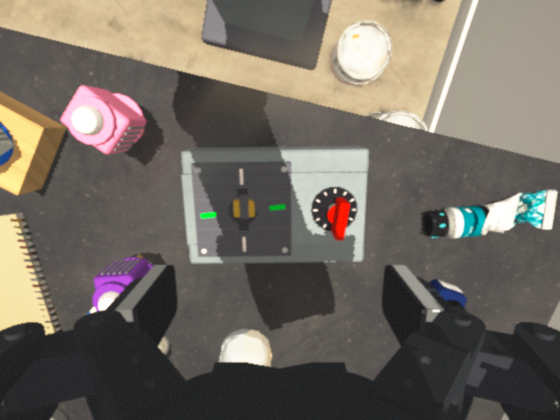

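View pics/crop1.png

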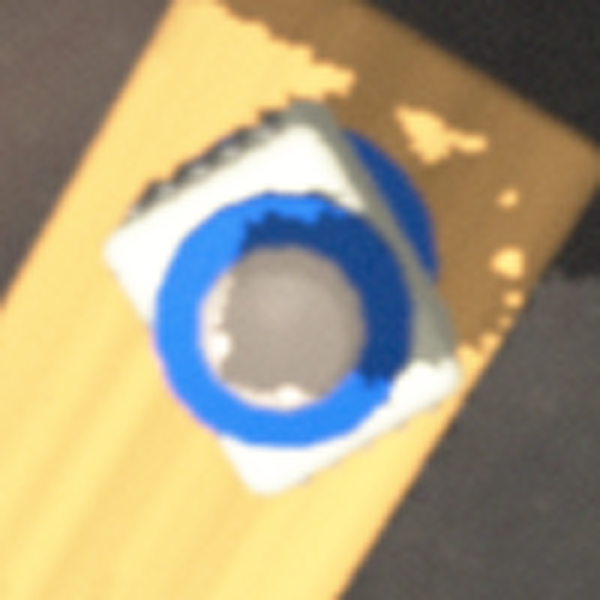

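Tester is aligned with the picture: bore at (243,209), white marks above and below it, red key wing about (340,219). Lamp's long side runs along crop direction (160,240), so its yaw is about -42°. I now measure the key's direction on a mask.

```bash
python3 - <<'E'
from h import *
o=get_obs();f=viewer.grab_frame("wrist")
px=f["pixels"].astype(int)
im=f["pixels"][180:260,220:370]
cv2.imwrite('pics/key.png',cv2.resize(im,(790,421),interpolation=cv2.INTER_CUBIC)[:,:,::-1])
P=lambda u,v,z:ray(f,u,v,z,o)[:2]
for z in(.05,.056):
  s=P(243.5,209,z); print("sock",z,s, "marks",P(241,176,z),P(243.5,244,z))
  print([ (np.round(P(*c,z),4)).tolist() for c in((182,149),(368,150),(364,262),(189,263))])
hsv=cv2.cvtColor(f["pixels"],cv2.COLOR_RGB2HSV)
m=((px[:,:,0]>100)&(px[:,:,1]<60)&(px[:,:,2]<60)); m[:, :320]=0;m[:,360:]=0;m[:180]=0;m[260:]=0
# only bright top? print brightness
print(m.sum()); 
ys,xs=np.nonzero(m); 
for y in range(ys.min(),ys.max()+1,3): 
    q=xs[ys==y]; print(y,[(x,px[y,x,0]) for x in q][::2])
E
```

```text
sock 0.05 [0.44119562 0.08970682] marks [0.40816776 0.08034838] [0.47876727 0.0974293 ]
[[0.3951, 0.0183], [0.3543, 0.1974], [0.4694, 0.228], [0.5134, 0.0446]]
sock 0.056 [0.43956676 0.08998583] marks [0.40711529 0.08079071] [0.47648272 0.09757354]
[[0.3943, 0.0198], [0.3542, 0.1958], [0.4673, 0.2259], [0.5105, 0.0456]]
665
197 [(np.int64(337), np.int64(104)), (np.int64(339), np.int64(116)), (np.int64(341), np.int64(109))]
200 [(np.int64(336), np.int64(136)), (np.int64(338), np.int64(169)), (np.int64(340), np.int64(183)), (np.int64(342), np.int64(187)), (np.int64(344), np.int64(175)), (np.int64(346), np.int64(114))]
203 [(np.int64(335), np.int64(116)), (np.int64(337), np.int64(142)), (np.int64(339), np.int64(174)), (np.int64(341), np.int64(241)), (np.int64(343), np.int64(245)), (np.int64(345), np.int64(238)), (np.int64(347), np.int64(217)), (np.int64(349), np.int64(114))]
206 [(np.int64(334), np.int64(225)), (np.int64(336), np.int64(146)), (np.int64(338), np.int64(164)), (np.int64(340), np.int64(249)), (np.int64(342), np.int64(255)), (np.int64(344), np.int64(255)), (np.int64(346), np
[... 2344 characters left out ...]
.int64(116)), (np.int64(333), np.int64(135)), (np.int64(335), np.int64(198)), (np.int64(337), np.int64(254)), (np.int64(339), np.int64(255)), (np.int64(341), np.int64(255)), (np.int64(343), np.int64(254))]
233 [(np.int64(332), np.int64(127)), (np.int64(334), np.int64(140)), (np.int64(336), np.int64(164)), (np.int64(338), np.int64(218)), (np.int64(340), np.int64(254)), (np.int64(342), np.int64(254))]
236 [(np.int64(334), np.int64(145)), (np.int64(336), np.int64(166)), (np.int64(338), np.int64(205)), (np.int64(340), np.int64(237)), (np.int64(342), np.int64(172))]
239 [(np.int64(336), np.int64(154)), (np.int64(338), np.int64(164)), (np.int64(340), np.int64(167)), (np.int64(342), np.int64(162))]
```

View pics/key.png

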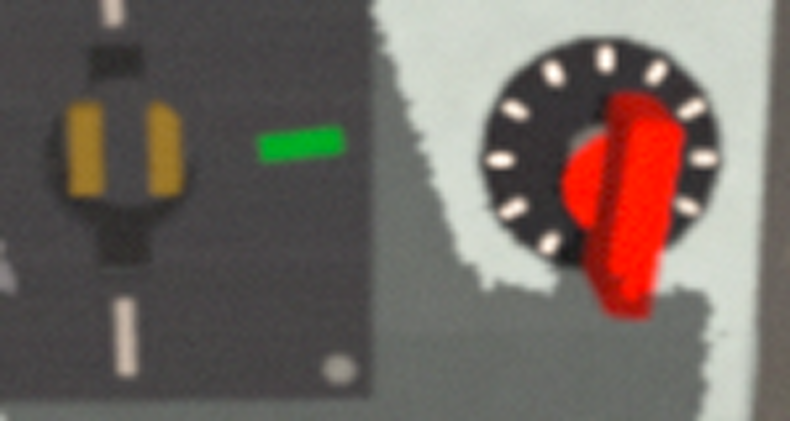

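```bash
python3 - <<'E'
from h import *
o=get_obs();f=viewer.grab_frame("wrist")
P=lambda u,v,z:np.round(ray(f,u,v,z,o)[:2],4)
k=P(342.5,219,.095); print("key top",k)
for z in(.05,.056): print(z,"dial",P(334.5,208.9,z),"sock",P(243.2,208.6,z),np.linalg.norm(P(334.5,208.9,.05)-P(243.2,208.6,z)))
g=P(220+301/5.267,180+145/5.267,.053);print("green",g)
plan([(k[0],k[1],.14,183.2),(k[0],k[1],.066,183.2)],o)
E
```

```text
key top [0.4177 0.181 ]
0.05 dial [0.4197 0.1814] sock [0.4409 0.0895] 0.09431357272418431
0.056 dial [0.4184 0.18  ] sock [0.4393 0.0897] 0.0937712642551011
green [0.4311 0.1232]
now [0.4112 0.1217 0.2513] yaw -166.8 tilt [ 0.  0. -1.] j7 1.26 t 4.72 F [ 0.4 -0.3  0. ] w 0.085
[-0.1, 0.281, 0.557, 0.111]
[-0.0, 0.0, 0.37, -0.0]
```

>>> play_rows --commands '[[[-1, -0.1, 0.28, 0.4, 0.11], [-1, -0.1, 0.28, 0.4, 0.11], [-1, -0.1, 0.28, 0.4, 0.11], [-0.5, -0.1, 0.28, 0.92, 0.11], [-0.5, -0.1, 0.28, 0.92, 0.11], [-0.5, -0.1, 0.28, 0.92, 0.11], [-0.5, -0.1, 0.28, 0.92, 0.11], [1, -0.1, 0.28, 0.92, 0.11], [1, -0.1, 0.28, 0.92, 0.11], [1, -0.1, 0.28, 0.92, 0.11], [1, -0.1, 0.28, 0.92, 0.11], [1, -0.1, 0.28, 0.92, 0.11]]]' --grip_force 40

```text
clock: 5.77
tcp_pos: [0.4193, 0.182, 0.0701]
orientation: [-0.094, 3.136, 0.001]
contact_force: [-2.7, -0.8, 14.1]
grip_width: 0.0081
gripper_force: 67.2
```

>>> play_rows --commands '[[[1, 0, 0, 0, 0], [1, 0, 0, 0, 0], [1, 0, 0, 0, 0], [1, 0, 0, 0, 0]]]'

```text
clock: 6.1
tcp_pos: [0.4193, 0.182, 0.07]
orientation: [-0.094, 3.135, 0.001]
contact_force: [-3.8, -1.1, 18.3]
grip_width: 0.0081
gripper_force: 67.8
```

```bash
python3 - <<'E'
from h import *
plan([]);o=get_obs();print(o["joints"],o["moment"],o["gripper_force"])
E
```

```text
now [0.4193 0.182  0.07  ] yaw -176.5 tilt [ 0.005  0.001 -1.   ] j7 0.6 t 6.1 F [-3.8 -1.1 18.3] w 0.0081
[ 0.0936928   0.47389546 -0.76853312  2.15866494  0.52223188  0.69441781
  0.59931784] [-0.39652132  0.79313668  0.03594658] 67.84359571058303
```

>>> play_rows --commands '[[[1, 0, 0, -0.025, 0], [1, 0, 0, -0.025, 0.08], [1, 0, 0, -0.025, 0.16], [1, 0, 0, -0.025, 0.22], [1, 0, 0, -0.025, 0.28]]]'

```text
clock: 6.52
tcp_pos: [0.4185, 0.183, 0.0725]
orientation: [0.598, 3.082, 0.008]
contact_force: [5.8, 9.6, -22.2]
grip_width: 0.0083
gripper_force: 42.4
```

```bash
python3 - <<'E'
from h import *
plan([]);o=get_obs();print(o["joints"],o["moment"],o["gripper_force"])
E
```

```text
now [0.4185 0.183  0.0725] yaw 158.0 tilt [ 0.003  0.005 -1.   ] j7 0.23 t 6.52 F [  5.8   9.6 -22.2] w 0.0083
[ 0.0169855   0.44035864 -0.67072583  2.16230696  0.43765846  0.66819527
  0.23122924] [ 1.61605498 -1.09724854  0.10853057] 42.36373007297516
```

>>> play_rows --commands '[[[1, 0, 0.007, 0.013, 0], [1, 0, 0.007, 0.013, 0.08], [1, 0, 0.007, 0.013, 0.16], [1, 0, 0.007, 0.013, 0.24], [1, 0, 0.007, 0.013, 0.32], [1, 0, 0.007, 0.013, 0.4]]]'

```text
clock: 7.02
tcp_pos: [0.4195, 0.1841, 0.0723]
orientation: [1.518, 2.748, 0.007]
contact_force: [-3.5, 2.0, 13.4]
grip_width: 0.0084
gripper_force: 47.4
```

```bash
python3 - <<'E'
from h import *
plan([]);o=get_obs();print(o["joints"],o["moment"],o["gripper_force"])
E
```

```text
now [0.4195 0.1841 0.0723] yaw 122.2 tilt [ 0.004  0.002 -1.   ] j7 -0.31 t 7.02 F [-3.5  2.  13.4] w 0.0084
[-0.1106843   0.40938353 -0.5194526   2.16745922  0.33942869  0.63667073
 -0.30799568] [0.25191428 0.65569665 0.13903532] 47.40742206573486
```

>>> play_rows --commands '[[[1, 0, 0, -0.008, 0.08], [1, 0, 0, -0.008, 0.16], [1, 0, 0, -0.008, 0.24], [1, 0, 0, -0.008, 0.32], [1, 0, 0, -0.008, 0.4], [1, 0, 0, -0.008, 0.48], [1, 0, 0, -0.008, 0.56], [1, 0, 0, -0.008, 0.64]]]'

```text
clock: 7.68
tcp_pos: [0.4217, 0.1843, 0.0725]
orientation: [-2.651, -1.684, -0.014]
contact_force: [11.2, 3.4, -16.8]
grip_width: 0.0082
gripper_force: 43.1
```

```bash
python3 - <<'E'
from h import *
plan([]);o=get_obs();print(o["joints"],o["moment"],o["gripper_force"])
E
```

```text
now [0.4217 0.1843 0.0725] yaw 64.9 tilt [ 0.007  0.005 -1.   ] j7 -1.16 t 7.68 F [ 11.2   3.4 -16.8] w 0.0082
[-0.3096723   0.37724266 -0.28004972  2.17828086  0.18119395  0.59842141
 -1.15919185] [ 0.75678949 -2.16560675  0.10625402] 43.12495708465576
```

>>> play_rows --commands '[[[1, 0.004, 0.005, 0.007, 0.08], [1, 0.004, 0.005, 0.007, 0.16], [1, 0.004, 0.005, 0.007, 0.2], [1, 0.004, 0.005, 0.007, 0.2]]]'

```text
clock: 8.02
tcp_pos: [0.4224, 0.1839, 0.0723]
orientation: [-2.881, -1.251, -0.011]
contact_force: [4.1, 0.6, 6.7]
grip_width: 0.0084
gripper_force: 46.5
```

```bash
python3 - <<'E'
from h import *
plan([]);o=get_obs();print(o["joints"],o["moment"],o["gripper_force"])
E
```

```text
now [0.4224 0.1839 0.0723] yaw 47.0 tilt [ 0.006  0.003 -1.   ] j7 -1.43 t 8.02 F [4.1 0.6 6.7] w 0.0084
[-0.37447567  0.37245049 -0.20295247  2.18052146  0.13296555  0.59272485
 -1.42519633] [-0.15582011 -0.50007112 -0.01622687] 46.531389355659485
```

>>> play_rows --commands '[[[1, 0, 0, 0, 0.04], [1, 0, 0, 0, 0.08], [1, 0, 0, 0, 0.08]]]'

```text
clock: 8.27
tcp_pos: [0.4226, 0.1838, 0.0723]
orientation: [-2.953, -1.069, -0.011]
contact_force: [3.5, -1.8, 7.0]
grip_width: 0.0081
gripper_force: 46.5
```

```bash
python3 - <<'E'
from h import *
plan([]);o=get_obs();print(o["moment"],o["gripper_force"])
E
```

```text
now [0.4226 0.1838 0.0723] yaw 39.8 tilt [ 0.007  0.003 -1.   ] j7 -1.53 t 8.27 F [ 3.5 -1.8  7. ] w 0.0081
[-0.26503969 -0.58818058  0.18627657] 46.53617084026337
```

>>> play_rows --commands '[[[1, 0, 0, 0, 0.03], [1, 0, 0, 0, 0.06], [1, 0, 0, 0, 0.06]]]'

```text
clock: 8.52
tcp_pos: [0.4227, 0.1836, 0.0723]
orientation: [-3.0, -0.931, -0.012]
contact_force: [4.5, -2.1, 6.2]
grip_width: 0.0084
gripper_force: 46.7
```

```bash
python3 - <<'E'
from h import *
plan([]);o=get_obs();print(o["moment"],o["gripper_force"])
E
```

```text
now [0.4227 0.1836 0.0723] yaw 34.5 tilt [ 0.007  0.003 -1.   ] j7 -1.61 t 8.52 F [ 4.5 -2.1  6.2] w 0.0084
[-0.40444688 -0.71736967  0.35283907] 46.74403131008148
```

>>> play_rows --commands '[[[1, 0, 0, 0, 0.03], [1, 0, 0, 0, 0.05], [1, 0, 0, 0, 0.05]]]'

```text
clock: 8.77
tcp_pos: [0.4228, 0.1835, 0.0723]
orientation: [-3.033, -0.814, -0.012]
contact_force: [5.1, -3.3, 5.9]
grip_width: 0.0078
gripper_force: 47.7
```

```bash
python3 - <<'E'
from h import *
plan([]);o=get_obs();print(o["moment"],o["gripper_force"])
E
```

```text
now [0.4228 0.1835 0.0723] yaw 30.0 tilt [ 0.007  0.003 -1.   ] j7 -1.68 t 8.77 F [ 5.1 -3.3  5.9] w 0.0078
[-0.47667275 -0.79055645  0.56405488] 47.67164647579193
```

>>> play_rows --commands '[[[-0.4, 0, 0, 0, 0], [-0.4, 0, 0, 0, 0], [-0.4, 0, 0, 0, 0], [-0.4, 0, 0, -0.2, 0], [-0.4, 0, 0, -0.5, 0], [-1, 0, 0, -0.9, 0], [-1, 0, 0, -0.9, 0], [-1, 0, 0, -0.9, 0]]]'

```text
clock: 9.43
tcp_pos: [0.4209, 0.1839, 0.2556]
orientation: [-3.032, -0.814, -0.012]
contact_force: [1.0, 0.8, -0.7]
grip_width: 0.0853
gripper_force: 0.0
```

```bash
python3 - <<'E'
from h import *
plan([(.44,.03,.25,110),(.44,-.14,.25,138)])
E
```

```text
now [0.4209 0.1839 0.2556] yaw 30.1 tilt [ 0.007  0.004 -1.   ] j7 -1.61 t 9.43 F [ 1.   0.8 -0.7] w 0.0853
[-0.303, 0.714, 0.028, -0.888]
[-0.799, -0.291, -0.0, -0.311]
```

>>> play_rows --commands '[[[-1, -0.3, 0.71, 0.03, -0.89], [-1, -0.3, 0.71, 0.03, -0.89], [-1, -0.3, 0.71, 0.03, -0.89], [-1, -0.3, 0.71, 0.03, -0.89], [-1, -0.3, 0.71, 0.03, -0.89], [-1, -0.3, 0.71, 0.03, -0.89], [-1, -0.3, 0.71, 0.03, -0.89], [-1, -0.3, 0.71, 0.03, -0.89], [-1, -0.3, 0.71, 0.03, -0.89], [-1, -0.3, 0.71, 0.03, -0.89], [-1, -0.3, 0.71, 0.03, -0.89], [-1, -0.3, 0.71, 0.03, -0.89]]]'

```text
clock: 10.43
tcp_pos: [0.4378, 0.0298, 0.2436]
orientation: [-1.789, -2.581, 0.001]
contact_force: [0.1, -0.2, -0.2]
grip_width: 0.0853
gripper_force: 0.0
```

```bash
python3 - <<'E'
from h import *
plan([(.44,-.14,.25,138)])
o=get_obs();f=viewer.grab_frame("wrist")
u,v=proj(f,(.42,.182,.09),o);u2,v2=proj(f,(.44,.0895,.05),o);print(u,v,u2,v2)
c=f["pixels"][40:340,140:440]
print([(np.round(d["score"],2),np.round(d["rect"]).tolist()) for d in viewer.trace(f,"timer_key")])
cv2.imwrite('pics/w3.png',cv2.resize(c,(600,600),interpolation=cv2.INTER_CUBIC)[:,:,::-1])
E
```

```text
now [0.4378 0.0298 0.2436] yaw 110.5 tilt [-0.001  0.    -1.   ] j7 0.14 t 10.43 F [ 0.1 -0.2 -0.2] w 0.0853
[-0.799, -0.288, -0.032, -0.305]
327.1865508509719 7.751342799140787 303.65570703178304 131.39161724027394
[(np.float64(0.55), [304.0, 0.0, 351.0, 33.0])]
```

View pics/w3.png

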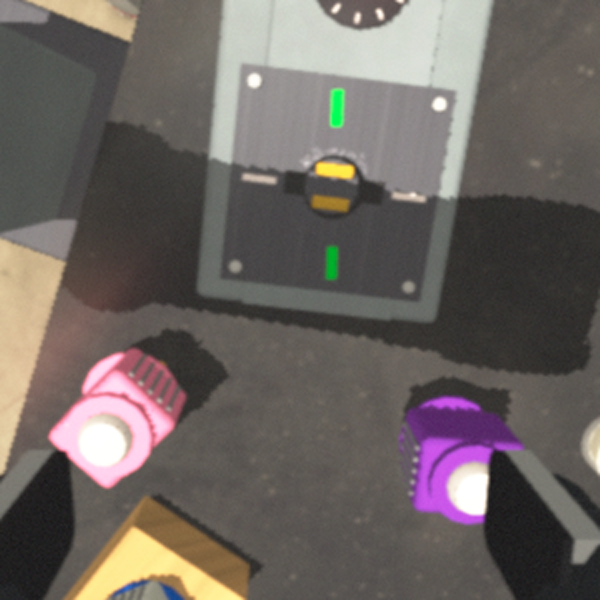

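The tester fills the view, with the bore at full-frame (306,133); the key is at the top edge (327,8), outside the crop. I measure the key's direction from the red mask.

```bash
python3 - <<'E'
from h import *
o=get_obs();f=viewer.grab_frame("wrist")
px=f["pixels"].astype(int);m=(px[:,:,0]>215)&(px[:,:,1]<70)&(px[:,:,2]<70);m[60:]=0;m[:,:290]=0;m[:,370:]=0
ys,xs=np.nonzero(m)
for y in range(0,40,3): q=xs[ys==y]; print(y,(q.min(),q.max()) if len(q) else '')
c=np.c_[xs,ys].astype(np.float32); print(cv2.minAreaRect(c))
for z in(.05,.056): print("sock",ray(f,306.5,133.5,z,o),"marks",ray(f,140+259/2,40+179/2,z,o)[:2],ray(f,140+408/2,40+197/2,z,o)[:2])
print("green",ray(f,140+337/2,40+108/2,.053,o)[:2],ray(f,140+332/2,40+263/2,.053,o)[:2])
E
```

```text
0 (np.int64(329), np.int64(348))
3 (np.int64(323), np.int64(348))
6 (np.int64(317), np.int64(344))
9 (np.int64(311), np.int64(338))
12 (np.int64(305), np.int64(331))
15 (np.int64(305), np.int64(325))
18 (np.int64(306), np.int64(319))
21 (np.int64(307), np.int64(313))
24 (np.int64(327), np.int64(333))
27 
30 
33 
36 
39 
((329.20001220703125, 13.899992942810059), (25.043960571289062, 46.0629997253418), 63.43495178222656)
sock [0.44372552 0.0885765  0.05      ] marks [0.40934039 0.07986854] [0.47911778 0.09663599]
sock [0.44322816 0.08860307 0.056     ] marks [0.40945673 0.08005053] [0.47798874 0.09651872]
green [0.43229742 0.12216732] [0.4561607 0.054876 ]
```

```bash
python3 - <<'E'
from h import *
o=get_obs();f=viewer.grab_frame("wrist")
a=ray(f,348,3,.095,o);b=ray(f,319,18,.095,o);c=ray(f,329,0,.095,o);e=ray(f,305,12,.095,o)
for p,q in((a,b),(c,e)): d=q-p; print(np.degrees(np.arctan2(d[1],d[0]))%180)
w1=ray(f,140+259/2,40+179/2,.053,o)-ray(f,140+408/2,40+197/2,.053,o); print(np.degrees(np.arctan2(w1[1],w1[0]))%180)
E
```

```text
45.20155570957306
44.25702583064202
13.28476537521388
```

>>> play_rows --commands '[[[-1, -0.85, -0.29, 0, -0.3], [-1, -0.85, -0.29, 0, -0.3], [-1, -0.85, -0.29, 0, -0.3], [-1, -0.85, -0.29, 0, -0.3], [-1, -0.85, -0.29, 0, -0.3], [-1, -0.85, -0.29, 0, -0.3], [-1, -0.85, -0.29, 0, -0.3]]]'

```text
clock: 11.22
tcp_pos: [0.4421, -0.1523, 0.2438]
orientation: [-1.159, -2.92, 0.001]
contact_force: [1.2, -0.3, -0.1]
grip_width: 0.0855
gripper_force: 0.0
```

```bash
python3 - <<'E'
from h import *
plan([])
o=get_obs();f=viewer.grab_frame("wrist");u,v=map(int,proj(f,(.434,-.177,.1),o));print(u,v)
u0,v0=max(u-60,0),max(v-60,0);c=f["pixels"][v0:v0+120,u0:u0+120]
print(u0,v0);cv2.imwrite('pics/w4.png',cv2.resize(c,None,fx=5,fy=5,interpolation=cv2.INTER_CUBIC)[:,:,::-1])
E
```

```text
now [ 0.4421 -0.1523  0.2438] yaw 136.7 tilt [-0. -0. -1.] j7 1.02 t 11.22 F [ 1.2 -0.3 -0.1] w 0.0855
252 212
192 152
```

View pics/w4.png

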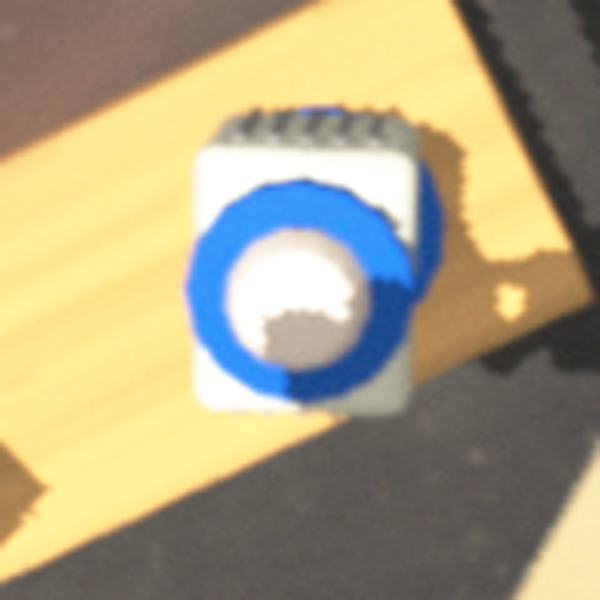

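Blue lamp squarely aligned with the tool, body-top centre at crop (305,283), i.e. full-frame (253,209). The key reads about 2.59 rad, so it is at its stop.

```bash
python3 - <<'E'
from h import *
o=get_obs();f=viewer.grab_frame("wrist")
p=ray(f,253.1,208.6,.088,o);print(p,ray(f,251.9,210.5,.097,o))
plan([(p[0],p[1],.047,136.7)],o)
E
```

```text
[ 0.4339119 -0.1752303  0.088    ] [ 0.43324756 -0.17511371  0.097     ]
now [ 0.4424 -0.1503  0.2437] yaw 136.9 tilt [-0.  0. -1.] j7 1.02 t 11.27 F [ 0.2 -0.  -0.6] w 0.0853
[-0.054, -0.12, 0.984, 0.002]
```

>>> play_rows --commands '[[[-1, -0.05, -0.12, 0.5, 0], [-1, -0.05, -0.12, 0.5, 0], [-1, -0.05, -0.12, 0.5, 0], [-1, -0.05, -0.12, 0.96, 0], [-1, -0.05, -0.12, 0.96, 0], [-1, -0.05, -0.12, 0.96, 0], [-1, -0.05, -0.12, 0.96, 0], [1, -0.05, -0.12, 0.96, 0], [1, -0.05, -0.12, 0.96, 0], [1, -0.05, -0.12, 0.96, 0], [1, -0.05, -0.12, 0.96, 0], [1, -0.05, -0.12, 0.96, 0]]]' --grip_force 50

```text
clock: 12.32
tcp_pos: [0.4351, -0.1746, 0.054]
orientation: [1.147, 2.921, 0.001]
contact_force: [-1.7, 1.7, 10.7]
grip_width: 0.0402
gripper_force: 48.8
```

```bash
python3 - <<'E'
from h import *
plan([]);o=get_obs();print(o["moment"],o["gripper_force"])
E
```

```text
now [ 0.4351 -0.1746  0.054 ] yaw 137.1 tilt [ 0.004 -0.001 -1.   ] j7 1.13 t 12.32 F [-1.7  1.7 10.7] w 0.0402
[ 0.24333537  0.35581608 -0.07564726] 48.777561485767365
```

```bash
python3 - <<'E'
from h import *
plan([(.4351,-.1746,.19,137.1),(.45,-.03,.19,165),(.4428,.0895,.19,193.2)])
E
```

```text
now [ 0.4351 -0.1746  0.054 ] yaw 137.1 tilt [ 0.004 -0.001 -1.   ] j7 1.13 t 12.32 F [-1.7  1.7 10.7] w 0.0402
[0.0, 0.0, -0.68, 0.0]
[0.438, 0.58, -0.0, -0.31]
[0.189, 0.568, -0.0, -0.313]
```

>>> play_rows --commands '[[[1, 0, 0, -0.2, 0], [1, 0, 0, -0.4, 0], [1, 0, 0, -0.68, 0], [1, 0, 0, -0.68, 0], [1, 0, 0, -0.68, 0], [1, 0, 0, -0.68, 0]]]'

```text
clock: 12.82
tcp_pos: [0.4342, -0.1744, 0.1893]
orientation: [1.146, 2.921, 0.001]
contact_force: [-0.1, -0.2, -2.3]
grip_width: 0.04
gripper_force: 50.4
```

>>> play_rows --commands '[[[1, 0.44, 0.58, 0, -0.31], [1, 0.44, 0.58, 0, -0.31], [1, 0.44, 0.58, 0, -0.31], [1, 0.44, 0.58, 0, -0.31], [1, 0.44, 0.58, 0, -0.31], [1, 0.44, 0.58, 0, -0.31]]]'

```text
clock: 13.32
tcp_pos: [0.4469, -0.0283, 0.1866]
orientation: [-0.404, -3.113, 0.001]
contact_force: [-0.0, -0.6, -1.6]
grip_width: 0.0401
gripper_force: 50.6
```

>>> play_rows --commands '[[[1, 0.19, 0.57, 0, -0.31], [1, 0.19, 0.57, 0, -0.31], [1, 0.19, 0.57, 0, -0.31], [1, 0.19, 0.57, 0, -0.31], [1, 0.19, 0.57, 0, -0.31], [1, 0.19, 0.57, 0, -0.31]]]'

```text
clock: 13.82
tcp_pos: [0.4402, 0.0887, 0.187]
orientation: [0.345, -3.121, 0.002]
contact_force: [0.7, -0.3, -1.5]
grip_width: 0.0398
gripper_force: 50.9
```

```bash
python3 - <<'E'
from h import *
plan([(.4428,.0895,.12,193.2)])
o=get_obs();f=viewer.grab_frame("wrist");save(f,"w5");print(proj(f,(.4428,.0895,.053),o),o["joints"])
E
```

```text
now [0.4402 0.0887 0.187 ] yaw -167.4 tilt [-0.002 -0.001 -1.   ] j7 1.4 t 13.82 F [ 0.7 -0.3 -1.5] w 0.0398
[-0.013, 0.001, 0.335, -0.007]
(np.float64(280.88840277609745), np.float64(206.705174925772)) [-0.1416359   0.17202928 -0.21700816  2.10687508  0.04890643  0.86946461
  1.40362141]
```

View pics/w5.png

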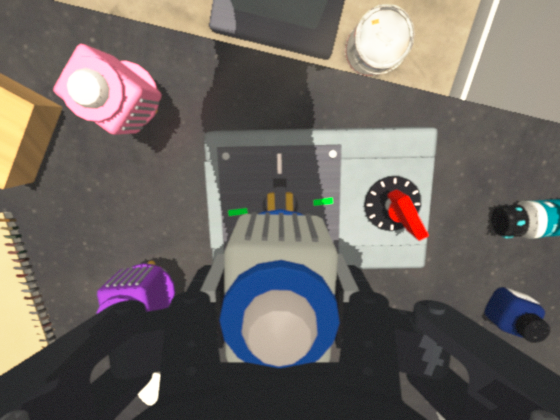

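Lamp held upright. The plate is visible behind it with green marks at (237,212) and (324,202), the near white mark at (279,161), and the key past its stop direction. I refine the centre from the marks.

```bash
python3 - <<'E'
from h import *
o=get_obs();f=viewer.grab_frame("wrist")
px=f["pixels"].astype(int);m=((px[:,:,1]>110)&(px[:,:,0]<90)&(px[:,:,2]<110)).astype(np.uint8)
n,l,s,c=cv2.connectedComponentsWithStats(m);print([(s[i,4],c[i]) for i in range(1,n) if s[i,4]>20])
g=[c[i] for i in range(1,n) if s[i,4]>40]
w=m*0;w[150:175,270:290]=(px[150:175,270:290].min(2)>120);ys,xs=np.nonzero(w);print("white",xs.mean(),ys.mean())
for z in(.05,.056):
  G=[ray(f,*q,z,o)[:2] for q in g];W=ray(f,xs.mean(),ys.mean(),z,o)[:2]
  print(z,G,np.mean(G,axis=0),"W",W,"W+36mm est",W+np.linalg.norm(G[0]-G[1])/2*np.array([np.cos(.231),np.sin(.231)]))
E
```

```text
[(np.int32(124), array([322.63709677, 201.08064516])), (np.int32(129), array([237.70542636, 211.44186047]))]
white 279.5 163.0
0.05 [array([0.43146071, 0.12225218]), array([0.45563193, 0.05467896])] [0.44354632 0.08846557] W [0.40835824 0.0802169 ] W+36mm est [0.44328821 0.08843238]
0.056 [array([0.4302963 , 0.12120057]), array([0.45394911, 0.05507664])] [0.4421227  0.08813861] W [0.40768932 0.08006686] W+36mm est [0.44187013 0.08810613]
```

>>> play_rows --commands '[[[1, -0.013, -0.004, 0.2, -0.007], [1, -0.013, -0.004, 0.3, -0.007], [1, -0.013, -0.004, 0.36, -0.007], [1, -0.013, -0.004, 0.36, -0.007], [1, -0.013, -0.004, 0.36, -0.007], [1, -0.013, -0.004, 0.36, -0.007]]]'

```text
clock: 14.42
tcp_pos: [0.4441, 0.0897, 0.1166]
orientation: [-0.368, 3.119, -0.0]
contact_force: [0.1, -0.3, -0.8]
grip_width: 0.0401
gripper_force: 50.8
```

```bash
python3 - <<'E'
from h import *
plan([(.443,.0885,.095,193.3)]);o=get_obs();print(o["moment"])
E
```

```text
now [0.4441 0.0897 0.1166] yaw -166.6 tilt [ 0.001 -0.    -1.   ] j7 1.38 t 14.42 F [ 0.1 -0.3 -0.8] w 0.0401
[0.007, -0.005, 0.108, 0.002]
[-0.00473146 -0.05551979  0.0619733 ]
```

>>> play_rows --commands '[[[1, 0.004, -0.004, 0.04, 0], [1, 0.004, -0.004, 0.08, 0], [1, 0.004, -0.004, 0.11, 0], [1, 0.004, -0.004, 0.11, 0]]]'

```text
clock: 14.75
tcp_pos: [0.442, 0.0891, 0.0927]
orientation: [0.371, -3.118, 0.001]
contact_force: [-0.5, 0.2, -0.7]
grip_width: 0.0395
gripper_force: 50.8
```

```bash
python3 - <<'E'
from h import *
plan([(.443,.0885,.08,193.3)]);o=get_obs();print(o["moment"])
E
```

```text
now [0.442  0.0891 0.0927] yaw -166.4 tilt [-0.002 -0.001 -1.   ] j7 1.37 t 14.75 F [-0.5  0.2 -0.7] w 0.0395
[-0.004, -0.004, 0.064, 0.003]
[ 0.00551738  0.01089338 -0.01554478]
```

>>> play_rows --commands '[[[1, -0.002, -0.002, 0.02, 0], [1, -0.002, -0.002, 0.04, 0], [1, -0.002, -0.002, 0.04, 0]]]'

```text
clock: 15.0
tcp_pos: [0.443, 0.0891, 0.0853]
orientation: [0.372, -3.119, 0.0]
contact_force: [-0.5, -0.5, -1.5]
grip_width: 0.0399
gripper_force: 50.8
```

>>> play_rows --commands '[[[1, 0, 0, 0.015, 0], [1, 0, 0, 0.02, 0], [1, 0, 0, 0.02, 0]]]'

```text
clock: 15.25
tcp_pos: [0.4435, 0.0892, 0.0819]
orientation: [-0.372, 3.119, 0.0]
contact_force: [-0.5, 0.1, -0.2]
grip_width: 0.0396
gripper_force: 50.9
```

```bash
python3 - <<'E'
from h import *
plan([(.443,.0885,.072,193.3)]);o=get_obs();print(o["moment"])
E
```

```text
now [0.4435 0.0892 0.0819] yaw -166.4 tilt [ 0.  0. -1.] j7 1.36 t 15.25 F [-0.5  0.1 -0.2] w 0.0396
[0.003, -0.003, 0.049, 0.003]
[-0.00353556  0.01216929 -0.06505589]
```

>>> play_rows --commands '[[[1, 0, 0, 0.01, 0], [1, 0, 0, 0.02, 0], [1, 0, 0, 0.025, 0], [1, 0, 0, 0.025, 0]]]'

```text
clock: 15.58
tcp_pos: [0.4435, 0.0892, 0.0769]
orientation: [-0.372, 3.119, 0.0]
contact_force: [0.0, -0.3, 0.9]
grip_width: 0.0394
gripper_force: 51.0
```

>>> play_rows --commands '[[[1, 0, 0, 0.01, 0], [1, 0, 0, 0.02, 0], [1, 0, 0, 0.025, 0], [1, 0, 0, 0.025, 0]]]'

```text
clock: 15.92
tcp_pos: [0.4435, 0.0892, 0.0718]
orientation: [-0.372, 3.119, 0.0]
contact_force: [0.2, -0.4, 2.2]
grip_width: 0.0395
gripper_force: 51.1
```

```bash
python3 - <<'E'
from h import *
plan([]);o=get_obs();print(o["moment"])
E
```

```text
now [0.4435 0.0892 0.0718] yaw -166.4 tilt [ 0.  0. -1.] j7 1.35 t 15.92 F [ 0.2 -0.4  2.2] w 0.0395
[ 0.01199731 -0.05778397 -0.0200134 ]
```

>>> play_rows --commands '[[[1, 0, 0, 0.01, 0], [1, 0, 0, 0.015, 0], [1, 0, 0, 0.015, 0]]]'

```text
clock: 16.17
tcp_pos: [0.4437, 0.0892, 0.0693]
orientation: [-0.372, 3.119, -0.0]
contact_force: [-1.6, -1.0, 10.0]
grip_width: 0.0398
gripper_force: 51.9
```

>>> play_rows --commands '[[[1, 0, 0, 0.01, 0], [1, 0, 0, 0.01, 0]]]'

```text
clock: 16.33
tcp_pos: [0.445, 0.0897, 0.0688]
orientation: [-0.371, 3.116, 0.0]
contact_force: [-4.1, -1.0, 23.6]
grip_width: 0.0398
gripper_force: 47.1
```

```bash
python3 - <<'E'
from h import *
plan([]);o=get_obs();print(o["moment"])
E
```

```text
now [0.445  0.0897 0.0688] yaw -166.4 tilt [ 0.003  0.001 -1.   ] j7 1.35 t 16.33 F [-4.1 -1.  23.6] w 0.0398
[-0.21729301  0.85765377 -0.0791362 ]
```

>>> play_rows --commands '[[[1, 0, 0, -0.018, 0], [1, 0, 0, -0.018, 0.05], [1, 0, 0, -0.018, 0.11], [1, 0, 0, -0.018, 0.17], [1, 0, 0, -0.018, 0.23], [1, 0, 0, -0.018, 0.3], [1, 0, 0, -0.018, 0.3]]]' --grip_force 70

```text
clock: 16.92
tcp_pos: [0.444, 0.0897, 0.0707]
orientation: [0.372, 3.118, 0.001]
contact_force: [1.1, 0.9, 2.4]
grip_width: 0.0392
gripper_force: 69.8
```

```bash
python3 - <<'E'
from h import *
plan([]);o=get_obs();print(o["moment"])
E
```

```text
now [0.444  0.0897 0.0707] yaw 166.4 tilt [ 0.002  0.001 -1.   ] j7 0.95 t 16.92 F [1.1 0.9 2.4] w 0.0392
[ 0.41492119 -0.29874733  0.08454362]
```

>>> play_rows --commands '[[[1, 0, 0, 0.002, 0.07], [1, 0, 0, 0.002, 0.14], [1, 0, 0, 0.002, 0.21], [1, 0, 0, 0.002, 0.28], [1, 0, 0, 0.002, 0.35], [1, 0, 0, 0.002, 0.42], [1, 0, 0, 0.002, 0.5], [1, 0, 0, 0.002, 0.55], [1, 0, 0, 0.002, 0.55]]]'

```text
clock: 17.67
tcp_pos: [0.4437, 0.0891, 0.0702]
orientation: [1.638, 2.68, 0.0]
contact_force: [1.8, 0.1, 2.8]
grip_width: 0.0394
gripper_force: 69.8
```

```bash
python3 - <<'E'
from h import *
plan([]);o=get_obs();print(o["moment"])
E
```

```text
now [0.4437 0.0891 0.0702] yaw 117.1 tilt [ 0.001 -0.    -1.   ] j7 0.22 t 17.67 F [1.8 0.1 2.8] w 0.0394
[ 0.04192226 -0.36241144  0.11207408]
```

>>> play_rows --commands '[[[1, 0, 0, 0, 0.05], [1, 0, 0, 0, 0.1], [1, 0, 0, 0, 0.1]]]'

```text
clock: 17.92
tcp_pos: [0.4436, 0.0891, 0.0701]
orientation: [1.841, 2.545, 0.0]
contact_force: [1.5, 0.4, 3.4]
grip_width: 0.0394
gripper_force: 69.8
```

```bash
python3 - <<'E'
from h import *
plan([]);o=get_obs();print(o["moment"])
E
```

```text
now [0.4436 0.0891 0.0701] yaw 108.2 tilt [ 0.001 -0.    -1.   ] j7 0.09 t 17.92 F [1.5 0.4 3.4] w 0.0394
[ 0.02883526 -0.32336052  0.1206809 ]
```

>>> play_rows --commands '[[[1, 0, 0, 0, 0.04], [1, 0, 0, 0, 0.06], [1, 0, 0, 0, 0.06]]]'

```text
clock: 18.17
tcp_pos: [0.4436, 0.0891, 0.0701]
orientation: [1.956, 2.458, 0.0]
contact_force: [1.3, 0.3, 3.0]
grip_width: 0.0394
gripper_force: 69.8
```

```bash
python3 - <<'E'
from h import *
plan([]);o=get_obs();print(o["moment"])
E
```

```text
now [0.4436 0.0891 0.0701] yaw 103.0 tilt [ 0. -0. -1.] j7 0.02 t 18.17 F [1.3 0.3 3. ] w 0.0394
[-0.01301958 -0.30811747  0.13719299]
```

>>> play_rows --commands '[[[1, 0, 0, 0, 0.04], [1, 0, 0, 0, 0.06], [1, 0, 0, 0, 0.06]]]'

```text
clock: 18.42
tcp_pos: [0.4435, 0.089, 0.0701]
orientation: [2.071, 2.362, 0.0]
contact_force: [1.4, 0.0, 3.0]
grip_width: 0.0386
gripper_force: 69.6
```

```bash
python3 - <<'E'
from h import *
plan([]);o=get_obs();print(o["moment"])
E
```

```text
now [0.4435 0.089  0.0701] yaw 97.5 tilt [ 0. -0. -1.] j7 -0.06 t 18.42 F [1.4 0.  3. ] w 0.0386
[-0.06828822 -0.3394633   0.17574807]
```

>>> play_rows --commands '[[[1, 0, 0, 0, 0.04], [1, 0, 0, 0, 0.06], [1, 0, 0, 0, 0.06]]]'

```text
clock: 18.67
tcp_pos: [0.4434, 0.089, 0.0701]
orientation: [2.18, 2.262, -0.0]
contact_force: [2.6, -0.9, 3.1]
grip_width: 0.0392
gripper_force: 69.6
```

```bash
python3 - <<'E'
from h import *
plan([]);o=get_obs();print(o["moment"])
E
```

```text
now [0.4434 0.089  0.0701] yaw 92.1 tilt [ 0. -0. -1.] j7 -0.14 t 18.67 F [ 2.6 -0.9  3.1] w 0.0392
[-0.09868848 -0.34540275  0.31474823]
```

>>> play_rows --commands '[[[1, 0, 0, 0.002, 0.02], [1, 0, 0, 0.002, 0.04], [1, 0, 0, 0.002, 0.04]]]'

```text
clock: 18.92
tcp_pos: [0.4433, 0.0892, 0.0697]
orientation: [2.25, 2.193, -0.0]
contact_force: [1.0, 0.0, 2.9]
grip_width: 0.0394
gripper_force: 69.7
```

```bash
python3 - <<'E'
from h import *
plan([]);o=get_obs();print(o["moment"])
f=viewer.grab_frame("wrist");s=viewer.grab_frame("scene")
a=cv2.resize(f["pixels"][90:390,150:410],(520,600),interpolation=cv2.INTER_CUBIC)
b=cv2.resize(s["pixels"][150:250,240:330],(270,300),interpolation=cv2.INTER_CUBIC)
c=np.zeros((600,790,3),np.uint8);c[:,:520]=a;c[:300,520:]=b;cv2.imwrite('pics/w6.png',c[:,:,::-1])
E
```

```text
now [0.4433 0.0892 0.0697] yaw 88.5 tilt [-0. -0. -1.] j7 -0.19 t 18.92 F [1.  0.  2.9] w 0.0394
[ 0.11911272 -0.23100321  0.35608306]
```

View pics/w6.png

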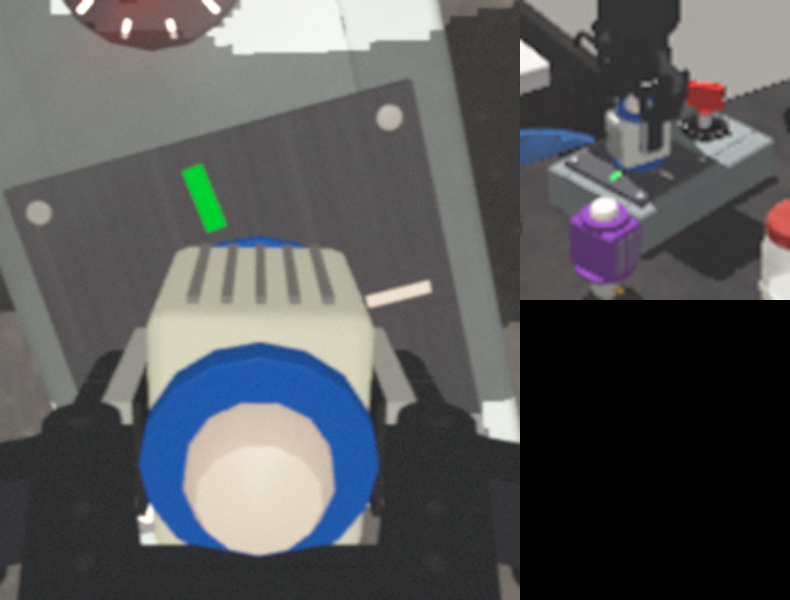

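```bash
python3 - <<'E'
from h import *
f=viewer.grab_frame("wrist");save(f,"w7")
for n in("w5","w7"):
    g=cv2.imread(f'pics/{n}.png',0);L=cv2.createLineSegmentDetector().detect(g)[0][:,0]
    print(n)
    for x1,y1,x2,y2 in L:
        l=np.hypot(x2-x1,y2-y1);a=(np.degrees(np.arctan2(y2-y1,x2-x1))+90)%180-90
        if l>14 and 200<min(x1,x2) and max(x1,x2)<355 and 205<(y1+y2)/2<300: print(np.round([x1,y1,x2,y2,l,a],1).tolist())
o=get_obs();print(o["moment"],o["contact_force"])
E
```

```text
w5
[224.10000610351562, 241.8000030517578, 219.0, 193.1999969482422, 48.900001525878906, 84.0]
[261.8999938964844, 260.79998779296875, 296.8999938964844, 261.0, 35.0, 0.30000001192092896]
[334.29998779296875, 296.8999938964844, 336.29998779296875, 253.1999969482422, 43.79999923706055, -87.4000015258789]
[236.10000610351562, 275.29998779296875, 261.0, 261.3999938964844, 28.5, -29.200000762939453]
[297.6000061035156, 261.3999938964844, 323.6000061035156, 276.8999938964844, 30.200000762939453, 30.899999618530273]
[203.8000030517578, 161.6999969482422, 211.0, 256.79998779296875, 95.4000015258789, 85.69999694824219]
[322.6000061035156, 277.20001220703125, 332.20001220703125, 292.8999938964844, 18.399999618530273, 58.400001525878906]
[225.5, 249.3000030517578, 223.1999969482422, 296.79998779296875, 47.599998474121094, -87.30000305175781]
[225.60000610351562, 292.20001220703125, 237.5, 275.20001220703125, 20.799999237060547, -54.79999923706055]
[285.5, 288.5, 259.1000061035156, 292.79998779296875, 26.700000762939453, -9.300000190734863]
[306.3999938964844, 298.0, 285.3999938964844, 288.5, 2
[... 4262 characters left out ...]
.5, 79.69999694824219]
[309.3999938964844, 215.1999969482422, 317.20001220703125, 238.39999389648438, 24.5, 71.30000305175781]
[259.5, 239.60000610351562, 263.5, 214.1999969482422, 25.700000762939453, -81.0]
[242.0, 239.39999389648438, 249.60000610351562, 214.10000610351562, 26.5, -73.4000015258789]
[279.3999938964844, 247.3000030517578, 228.10000610351562, 245.89999389648438, 51.29999923706055, 1.600000023841858]
[273.1000061035156, 269.0, 255.60000610351562, 271.70001220703125, 17.700000762939453, -9.0]
[296.8999938964844, 270.79998779296875, 279.3999938964844, 267.8999938964844, 17.700000762939453, 9.199999809265137]
[ 0.22013389 -0.21842182  0.40724435] [0.87667963 0.5814817  3.52421238]
```

```bash
python3 -c "
from h import *
plan([]);print(get_obs()['moment']);print(r.hand_in())"
```

```text
now [0.4432 0.0892 0.0697] yaw 88.5 tilt [-0.  0. -1.] j7 -0.19 t 19.07 F [0.9 0.6 3.5] w 0.0393
[ 0.22013389 -0.21842182  0.40724435]
the job is handed in; nothing more can be done
None
```

I handed the job in at about 19 s: the key is wound to its stop (about 2.59 rad), and the blue lamp is held pushed in and turned clockwise until the resistance rose to 0.4 N m. That is about 105°, more than the expected 86°, and I judged it to be the stop from the force, not from the pins lining up with the green marks.

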